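# Close the probe fixture

### The job

Close the probe test fixture: set the loose top plate level over the two guide pins so that it stands on the sprung probes, and let go of it. Then press it down from above until it is fully home and level with both end latches snapped over it, and never push with more than 70 N. The block with the dense field of probes pushes back much harder than the other and the plate cocks and jams unless you press it at the point where it goes down level; leave the other things on the bench where they are.

Things in the scene. Friction and masses are not known exactly. Their poses are not given: they have to be found in the camera images.
- fixture: Open test fixture, fixed: aluminium bed 112 x 252 x 18 mm; origin at the centre of its underside on the bench, x across, y along its length, z up. Four rest pillars (x +-32, y +-10 mm), near its middle, end at z = 40 mm, where the plate's underside lies when home (54 mm when it just stands on the probes). A black latch housing at each end (y +-112 to +-125, 40 mm wide) rises to z = 60 mm.
- pin_left (a point): Tip of the round steel guide pin at the fixture's x = 0, y = +76 mm, 94 mm above the bench. The pin is 10 mm thick and straight up to 82 mm above the bench, then tapers to 2.4 mm at the tip.
- pin_right (a point): Tip of the same pin at the fixture's x = 0, y = -76 mm.
- top_plate: Loose aluminium plate, 80 x 192 x 10 mm, 0.3 to 0.48 kg; origin at the centre of its underside, x across, y along. 11 mm guide holes at x = 0, y = +-76 mm go through it and through 23 mm wide bushings standing 12 mm above it (22 mm deep in all). A latch lug 30 mm wide, 4 mm thick, level with the underside, sticks out 8 mm at each end. Either way round will do.
- plate_handle (a point): Centre of the plate's black bar handle (axes as the plate's), 38 mm above the plate's underside. The bar lies along y: 16 mm wide, 100 mm long, 16 mm high, on two 12 mm posts at y = +-40 mm; its top is 46 mm and its underside 30 mm above the plate's underside.
- dense_block: Probe block with a dense field of 25 brass probes, 40 x 40 mm, in the bed 48 mm from the fixture's middle towards one or the other end (it varies); origin at the middle of its underside, 18 mm above the bench. Its sprung probes push up with 12 N at the top, 14 N when the plate is home, 14 mm lower.
- sparse_block: The like block with only 4 probes, one at each corner, at the other place; origin likewise. Its spring gives 3 N at the top and 3.3 N when the plate is home.
- latch_left (a joint): Sprung latch at the fixture's +y end: 0 m = out (when open, and again when it has snapped over the lug), up to 0.008 m = pushed back; the lug going down pushes it back 3.5 mm, which takes some 1 to 2 N in mid-travel. Its underside then holds the lug down.
- latch_right (a joint): The same latch at the fixture's -y end.
- jar_flux: Bystander: white jar with a red cap, 46 mm wide, 50 mm high, behind the work; origin at its underside.
- loupe: Bystander: black eye loupe, 38 mm wide, 28 mm high; origin at its underside.
- ref_block: Bystander: steel block 30 x 50 x 18 mm with a black knob on top; origin at its underside.

How it is judged:
By the outcome, as a careful person would: the job done as asked, in the order asked, and still so for the second after the job is handed in, with the robot touching nothing.
It also fails if it takes over 51 s, if anything falls off the work surface, if the arm or the gripper's body presses on something with over 40 N, if the wrist force passes 120 N, or if a joint passes its speed limit or range.

### The arm

A 6-joint arm with a two-finger parallel gripper is mounted at the origin on a cart in front of the work surface, level with it; the furniture and walls round the work are solid. World frame = base frame: x ahead of the robot, y to its left, z up, the work surface at z = 0. Lengths are in m, angles in rad, forces in N, time in s.
With the tool pointing down it reaches from about 0.4 to 0.825 m from the base axis. Payload 7 kg.
Tool frame: the origin (TCP) lies at the very end of the fingers, on their centre line; the grasp point (between the pads) lies 19 mm behind it; z points along the fingers, y is the line along which they close (so a half turn about z gives the same grasp; the last joint's range is limited). The gripper opens to 88 mm and grips with 3 to 60 N. Pads are 19 mm wide; open, the fingers measure 130 mm over their backs; the gripper's body (78 mm by 193 mm) begins 47 mm behind the grasp point.
Start: joints at [1.603, 0.359, 0.012, 0, -1.224, -0.288], TCP at [0.171, 0.653, 0.199] pointing down, gripper open.
Joint ranges: [-3.07, 3.07], [-1.43, 2.12], [-1.02, 1.25], [-3.03, 1.67], [-3.05, -0], [-3.03, 3.03]. Speed limits (rad/s): [2.39, 2.39, 3.01, 3.14, 3.14, 3.14].

### API

Orientations are given as [roll, pitch, yaw] about the fixed x, y, z axes, in that order (R = Rz(yaw) Ry(pitch) Rx(roll)).
In Python, from station import arm gives the robot as it stands. The module is installed in compiled form; this text tells all that it offers.
- The arm moves only by the shell command python3 -m crank 'ROWS' [FORCE]. ROWS is JSON, a list of rows, each an object of numbers: "dx", "dy", "dz": the shift along the world's x, y, z in m; "twist": the turn about the world's z in degrees; "grip": the opening, from -1 (shut) to 1 (fully open). A call has exactly 5 rows; each row is the pose to reach, as a shift and turn from the pose commanded when the call began; what a row does not reach only later rows make up. A row lasts 1/12 s, in which the tool goes at most 41.7 mm and 7.16 degrees, less where a joint would pass 70% of its speed; a pose out of reach is approached as far as the arm can. A call with a gripper value outside its range is refused whole. The fingers move at their own pace and stop on an object; FORCE is the grip in N (left out, the last holds). Time passes only in rows, so rows that repeat a pose let the fingers close, or fill a call up. It gives the time, the measured TCP pose, the force, the opening and the grip force at its end, in the units of the state.
- arm.get_state(): the state, without advancing time (a new reading comes with each control period).
- arm.grab_frame(name): name is "side" or "top" or "wrist"; returns the picture (420x560x3 uint8, red, green, blue); there is no depth.
- arm.get_calibration(name): a dict with "fx", "fy", "cx", "cy" (pixels), "cam_to_world" (4x4, takes a point from camera to world coordinates); the wrist camera has in their place "tool_from_camera" (4x4, takes a point from camera to tool coordinates, whose origin is the TCP and whose axes are the flange's). Camera axes: x right, y down, z forward; pixel columns grow to the right and rows downward; lengths in m; the calibration is good to about 2 mm. A picture is of the moment at which its call begins: read the wrist's pose just before it. get_calibration takes no time and is no camera call.
- arm.job_done(): hands the job in; it is judged then, once.
The state is a dict: "t": time; "q": joint angles; "qd": joint speeds; "joint_efforts": joint torques, N m; "eef_pos": TCP position; "ee_rot": TCP orientation; "force": force on the tool from outside, world axes, zero at the start; "moment": the same for the moment, N m; "width": finger opening in m; "gripper_force": force on a finger pad.
Only numpy, scipy, OpenCV 4.12 (cv2) and the standard library are available. Lean on these libraries where they do the work, as an engineer would, in place of code of your own. Each camera call takes 0.05 s, during which the arm holds its last target. There are 200 camera calls.

## Working session

There is one attempt and no reset: what is moved stays moved. The work goes in short steps, Python scripts to look and compute and a shell command to move; the robot and the scene stay as the last step left them, time stands still between calls to the robot, and variables do not carry over. Pictures are saved under pics/ and viewed, at most 10 in all, crops included, and the job is handed in when it is done.

```bash
mkdir -p pics; python3 - <<'E'
from station import arm
import cv2,numpy as np
s=arm.get_state();print({k:np.round(v,3).tolist() for k,v in s.items()})
for n in ("top","side"):
    cv2.imwrite(f"pics/{n}0.png",arm.grab_frame(n)[:,:,::-1])
    c=arm.get_calibration(n);print(n,c["fx"],c["fy"],c["cx"],c["cy"],np.round(c["cam_to_world"],4).tolist())
print(arm.get_calibration("wrist"))
E
```

```text
{'t': 0.0, 'q': [1.603, 0.359, 0.011, -0.0, -1.224, -0.288], 'qd': [0.001, -0.0, -0.001, -0.001, 0.0, 0.001], 'joint_efforts': [-0.001, -58.271, 29.306, 6.997, 0.007, -0.0], 'eef_pos': [0.171, 0.653, 0.198], 'ee_rot': [3.14, -0.0, -0.256], 'force': [0.433, 0.002, 0.109], 'moment': [0.004, 0.008, -0.003], 'gripper_force': 0.0, 'width': 0.087}
top 448.3111065549758 448.3111065549758 281.096952976178 209.48080017060033 [[-0.0051, -0.9751, 0.2217, 0.4049], [-1.0, 0.0043, -0.0039, -0.0138], [0.0028, -0.2217, -0.9751, 1.0785], [0.0, 0.0, 0.0, 1.0]]
side 417.93553882613685 417.93553882613685 277.2656659453101 211.9517861894931 [[-0.9965, -0.0018, 0.084, 0.5677], [-0.0793, 0.3517, -0.9327, 0.8937], [-0.0279, -0.9361, -0.3506, 0.444], [0.0, 0.0, 0.0, 1.0]]
{'fx': 334.4608114359372, 'fy': 334.4608114359372, 'cx': 282.7213400785756, 'cy': 204.0318466546378, 'tool_from_camera': array([[ 2.37620326e-04, -9.53407779e-01, -3.01684523e-01,
         8.09618384e-02],
       [ 9.99999846e-01,  3.77593789e-04, -4.05657423e-04,
         4.32066003e-04],
       [ 5.00671144e-04, -3.01684380e-01,  9.53407722e-01,
        -1.86184308e-01],
       [ 0.00000000e+00,  0.00000000e+00,  0.00000000e+00,
         1.00000000e+00]])}
```

View pics/top0.png

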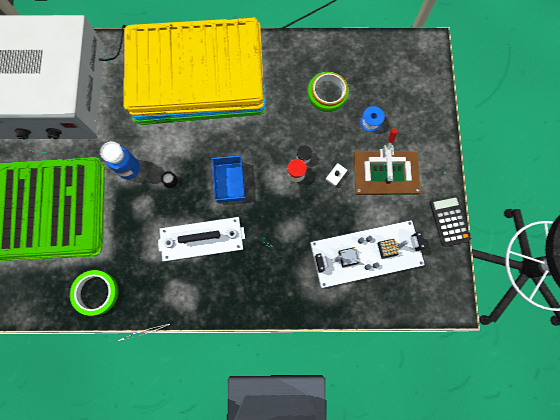

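View pics/side0.png

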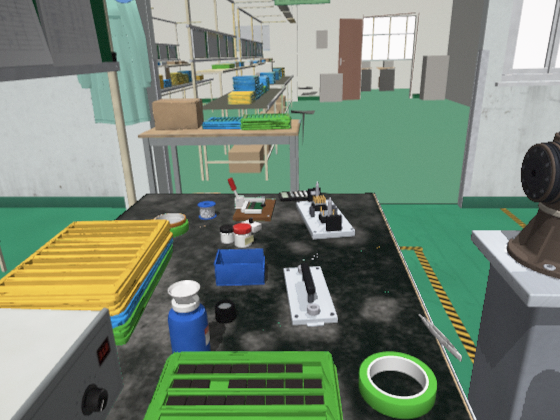

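The top view shows the plate at about (201,239), and the fixture at about (368,255) with its dense block at about (390,248), towards -y. Next is an enlarged crop.

```bash
python3 - <<'E'
import cv2,numpy as np
i=cv2.imread("pics/top0.png")
a=cv2.resize(i[205:275,145:260],None,fx=6,fy=6,interpolation=2)[:300+120]
b=cv2.resize(i[215:295,305:435],None,fx=6,fy=6,interpolation=2)
cv2.imwrite("pics/a.png",a);cv2.imwrite("pics/b.png",b);print(a.shape,b.shape)
E
```

```text
(420, 690, 3) (480, 780, 3)
```

View pics/a.png

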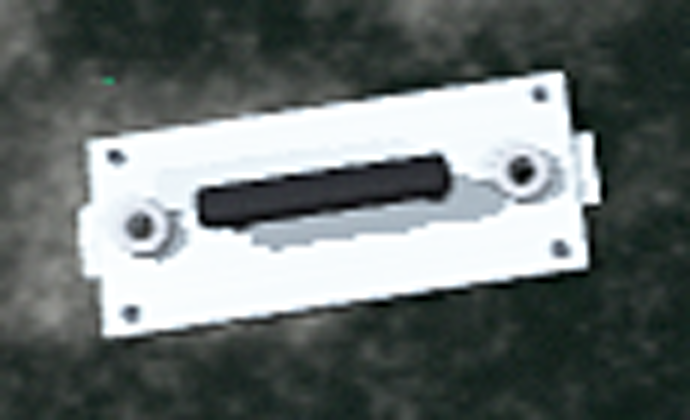

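View pics/b.png

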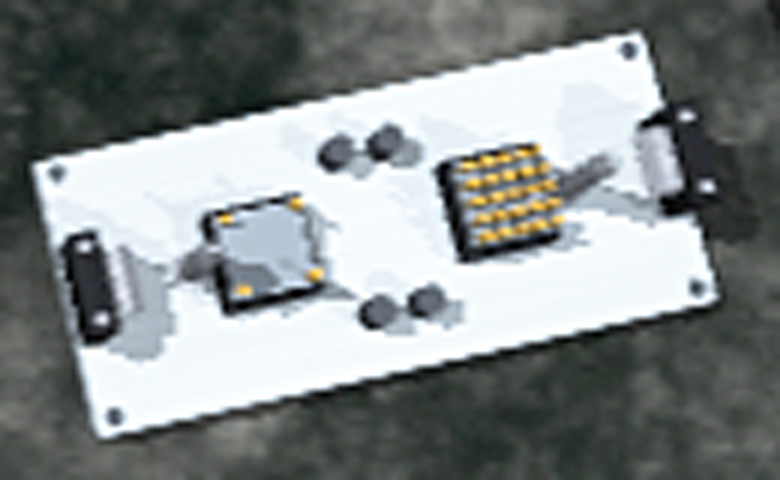

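```bash
cat > h.py <<'E'
import numpy as np
from station import arm
def ray(name,uv,z,T=None):
    c=arm.get_calibration(name); T=c["cam_to_world"] if T is None else T
    uv=np.atleast_2d(np.array(uv,float))
    d=np.c_[(uv[:,0]-c["cx"])/c["fx"],(uv[:,1]-c["cy"])/c["fy"],np.ones(len(uv))]@T[:3,:3].T
    return T[:3,3]+d*((z-T[2,3])/d[:,2])[:,None]
E
python3 - <<'E'
from h import *
def up(p,o): return (np.array(p,float)+.5)/6-.5+o
P=lambda p,o,z: ray("top",up(p,o),z)[:,:2]
ang=lambda d: np.degrees(np.arctan2(-d[0],d[1]))
o=(145,205)
for nm,q in (("bush",P([(141,228),(521,171)],o,.022)),("hdl",P([(199,208),(448,172)],o,.046))):
    print(nm,q.round(4).tolist(),q.mean(0).round(4),np.linalg.norm(q[0]-q[1]),ang(q[0]-q[1]))
q=P([(88,140),(563,72),(588,268),(105,338)],o,.010);print("plate",q.mean(0),ang(q[0]-q[1]),ang(q[3]-q[2]),np.linalg.norm(q[0]-q[1]),np.linalg.norm(q[0]-q[3]))
q=P([(33,162),(640,30),(718,300),(100,438)],(305,215),.018);print("fix",q.mean(0),ang(q[0]-q[1]),ang(q[3]-q[2]),np.linalg.norm(q[0]-q[1]),np.linalg.norm(q[0]-q[3]))
E
```

```text
bush [[0.5656, 0.2508], [0.5878, 0.1009]] [0.5767 0.1759] 0.1515712945442107 8.415681856788595
hdl [[0.5697, 0.2227], [0.5834, 0.1266]] [0.5765 0.1747] 0.09707289735091013 8.112664989232066
plate [0.57698059 0.17587488] 8.093998351620831 8.04573058383696 0.1929869562674637 0.08063696300287099
fix [ 0.53907598 -0.22137376] 12.071125534821194 12.085349255625893 0.2510211852318334 0.11107749427791339
```

Plate centre (0.577, 0.176), yaw 8.1°. Fixture centre (0.539, -0.221), yaw 12.1°. The measured sizes agree with those given. I'm moving above the handle with a tool yaw of about -81.9°.

```bash
python3 -m crank '[{"dx":0.015,"dy":-0.018,"twist":-4},{"dx":0.04,"dy":-0.045,"twist":-9},{"dx":0.066,"dy":-0.076,"twist":-14},{"dx":0.092,"dy":-0.107,"twist":-19},{"dx":0.118,"dy":-0.138,"twist":-24}]' 
python3 -m crank '[{"dx":0.026,"dy":-0.031,"twist":-5},{"dx":0.052,"dy":-0.062,"twist":-10},{"dx":0.078,"dy":-0.093,"twist":-15},{"dx":0.104,"dy":-0.122,"twist":-20},{"dx":0.130,"dy":-0.152,"twist":-25}]' 
python3 -m crank '[{"dx":0.026,"dy":-0.031,"twist":-5},{"dx":0.052,"dy":-0.062,"twist":-10},{"dx":0.078,"dy":-0.093,"twist":-14},{"dx":0.104,"dy":-0.122,"twist":-17},{"dx":0.130,"dy":-0.152,"twist":-18.2}]'
python3 -m crank '[{"dx":0.016,"dy":-0.02},{"dx":0.028,"dy":-0.035},{"dx":0.028,"dy":-0.035},{"dx":0.028,"dy":-0.035},{"dx":0.028,"dy":-0.035}]'
python3 - <<'E'
from h import *
import cv2
s=arm.get_state();print(s["t"],s["eef_pos"],np.degrees(s["ee_rot"]),s["force"])
cv2.imwrite("pics/w1.png",arm.grab_frame("wrist")[:,:,::-1])
E
```

```text
0.1 [0.17070699 0.65254254 0.19812025] [ 1.79913180e+02 -8.78203173e-03 -1.46630042e+01] [-0.33463766  0.27212423  0.0344714 ]invalid input at $[0]: expected keys dx, dy, dz, twist, grip
invalid input at $[0]: expected keys dx, dy, dz, twist, grip
invalid input at $[0]: expected keys dx, dy, dz, twist, grip
invalid input at $[0]: expected keys dx, dy, dz, twist, grip
```

View pics/w1.png

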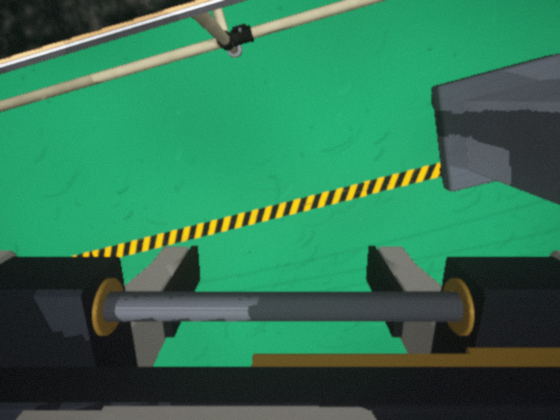

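The wrist picture shows only floor and the fingers, because the moves were refused: every row needs all five keys.

```bash
python3 -m crank '[{"dx":0.015,"dy":-0.018,"dz":0,"twist":-4,"grip":1},{"dx":0.04,"dy":-0.045,"dz":0,"twist":-9,"grip":1},{"dx":0.066,"dy":-0.076,"dz":0,"twist":-14,"grip":1},{"dx":0.092,"dy":-0.107,"dz":0,"twist":-19,"grip":1},{"dx":0.118,"dy":-0.138,"dz":0,"twist":-24,"grip":1}]' 40
python3 -m crank '[{"dx":0.026,"dy":-0.031,"dz":0,"twist":-5,"grip":1},{"dx":0.052,"dy":-0.062,"dz":0,"twist":-10,"grip":1},{"dx":0.078,"dy":-0.093,"dz":0,"twist":-15,"grip":1},{"dx":0.104,"dy":-0.122,"dz":0,"twist":-20,"grip":1},{"dx":0.130,"dy":-0.152,"dz":0,"twist":-25,"grip":1}]' 
python3 -m crank '[{"dx":0.026,"dy":-0.031,"dz":0,"twist":-5,"grip":1},{"dx":0.052,"dy":-0.062,"dz":0,"twist":-10,"grip":1},{"dx":0.078,"dy":-0.093,"dz":0,"twist":-14,"grip":1},{"dx":0.104,"dy":-0.122,"dz":0,"twist":-17,"grip":1},{"dx":0.130,"dy":-0.152,"dz":0,"twist":-18.2,"grip":1}]'
python3 -m crank '[{"dx":0.016,"dy":-0.02,"dz":0,"twist":0,"grip":1},{"dx":0.028,"dy":-0.035,"dz":0,"twist":0,"grip":1},{"dx":0.028,"dy":-0.035,"dz":0,"twist":0,"grip":1},{"dx":0.028,"dy":-0.035,"dz":0,"twist":0,"grip":1},{"dx":0.028,"dy":-0.035,"dz":0,"twist":0,"grip":1}]'
python3 - <<'E'
from h import *
import cv2
s=arm.get_state();print(s["t"],s["eef_pos"],np.degrees(s["ee_rot"]),s["force"])
cv2.imwrite("pics/w2.png",arm.grab_frame("wrist")[:,:,::-1])
E
```

```text
t: 0.57
eef_pos: [0.2894, 0.5134, 0.1986]
ee_rot: [3.141, -0.0, -0.678]
force: [1.5, 0.1, 0.1]
width: 0.0874
gripper_force: 0.0
t: 0.98
eef_pos: [0.4196, 0.3613, 0.1991]
ee_rot: [-3.141, 0.0, -1.115]
force: [1.1, 1.0, -0.2]
width: 0.0875
gripper_force: 0.0
t: 1.4
eef_pos: [0.5496, 0.2093, 0.199]
ee_rot: [3.142, 0.0, -1.432]
force: [0.5, 1.5, -0.2]
width: 0.0875
gripper_force: 0.0
t: 1.82
eef_pos: [0.5765, 0.1761, 0.1987]
ee_rot: [3.141, 0.0, -1.429]
force: [0.4, 0.2, 0.6]
width: 0.0877
gripper_force: 0.0
1.8167 [0.57645834 0.17612615 0.19867393] [ 1.79971614e+02  6.66241033e-04 -8.18774587e+01] [0.37482492 0.19404104 0.60488199]
```

View pics/w2.png

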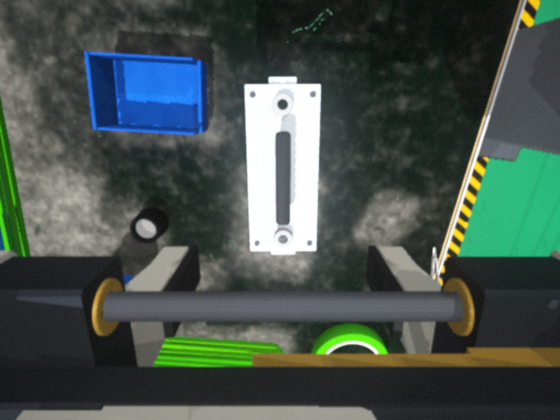

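The wrist view shows bushing holes at (282,104) and (283,238), and the handle running from (284,132) to (282,225).

```bash
cat >> h.py <<'E'
from scipy.spatial.transform import Rotation as Ro
def wristT(s):
    T=np.eye(4);T[:3,:3]=Ro.from_euler("xyz",s["ee_rot"]).as_matrix();T[:3,3]=s["eef_pos"]
    return T@arm.get_calibration("wrist")["tool_from_camera"]
E
python3 - <<'E'
from h import *
T=wristT(arm.get_state())
for uv,z in (([(283,238),(282,104)],.022),([(282.5,225),(283.5,132)],.046)):
    q=ray("wrist",uv,z,T)[:,:2];d=q[1]-q[0] if q[1,1]>q[0,1] else q[0]-q[1]
    print(q.round(4).tolist(),q.mean(0),np.linalg.norm(d),np.degrees(np.arctan2(-d[0],d[1])))
E
```

```text
[[0.5641, 0.2504], [0.5866, 0.1011]] [0.5753491  0.17573865] 0.1510297245765836 8.593896417511298
[[0.5683, 0.2251], [0.5814, 0.1269]] [0.5748502  0.17601077] 0.09906067960361199 7.597784443385183
```

Both cameras agree within 2 mm, so I'm descending and gripping.

```bash
python3 -m crank '[{"dx":0,"dy":0,"dz":-0.03,"twist":0,"grip":1},{"dx":0,"dy":0,"dz":-0.065,"twist":0,"grip":0.6},{"dx":0,"dy":0,"dz":-0.1,"twist":0,"grip":0.4},{"dx":0,"dy":0,"dz":-0.135,"twist":0,"grip":0.2},{"dx":0,"dy":0,"dz":-0.16,"twist":0,"grip":0.2}]' 40
python3 -m crank '[{"dx":0,"dy":0,"dz":-0.012,"twist":0,"grip":0.2},{"dx":0,"dy":0,"dz":-0.0175,"twist":0,"grip":0.1},{"dx":0,"dy":0,"dz":-0.0175,"twist":0,"grip":-0.3},{"dx":0,"dy":0,"dz":-0.0175,"twist":0,"grip":-1},{"dx":0,"dy":0,"dz":-0.0175,"twist":0,"grip":-1}]' 
python3 -m crank '[{"dx":0,"dy":0,"dz":0,"twist":0,"grip":-1},{"dx":0,"dy":0,"dz":0,"twist":0,"grip":-1},{"dx":0,"dy":0,"dz":0,"twist":0,"grip":-1},{"dx":0,"dy":0,"dz":0,"twist":0,"grip":-1},{"dx":0,"dy":0,"dz":0,"twist":0,"grip":-1}]' 
```

```text
t: 2.28
eef_pos: [0.5749, 0.1766, 0.0364]
ee_rot: [3.14, -0.0, -1.427]
force: [-0.3, 0.6, -0.5]
width: 0.066
gripper_force: 0.0
t: 2.7
eef_pos: [0.5776, 0.177, 0.023]
ee_rot: [-3.139, 0.001, -1.428]
force: [0.4, -1.0, 0.9]
width: 0.0337
gripper_force: 0.0
t: 3.12
eef_pos: [0.5769, 0.176, 0.0217]
ee_rot: [-3.141, 0.0, -1.429]
force: [-0.3, 0.1, 0.6]
width: 0.0019
gripper_force: 0.0
```

The fingers closed to 2 mm without finding the bar, so I'm looking.

```bash
python3 - <<'E'
from h import *
import cv2
s=arm.get_state();print(s["t"],s["eef_pos"],s["width"],s["gripper_force"],s["force"])
w=arm.grab_frame("wrist");t=arm.grab_frame("top")
b=cv2.resize(t[195:285,130:270],(560,360),interpolation=2)
o=np.zeros((600,560+0,3),np.uint8);o[:300]=w[40:340];o[300:]=b[30:330]
cv2.imwrite("pics/m3.png",o[:,:,::-1])
E
```

```text
3.1167 [0.5768932  0.17600265 0.02173124] 0.0019446426912431039 0.0 [-0.25293961  0.07133644  0.63044231]
```

View pics/m3.png

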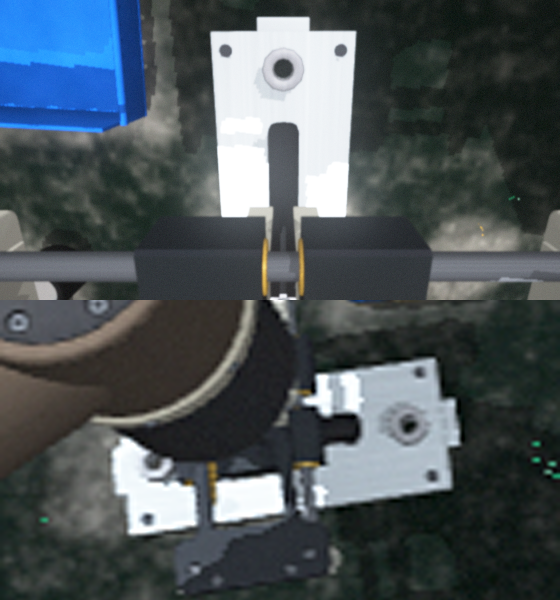

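The picture shows the finger tips at (260,250) and (306,250), on either side of the dark bar. The 2 mm reading contradicts that, so I'll let time pass and lift slightly as a test.

```bash
python3 -m crank '[{"dx":0,"dy":0,"dz":0,"twist":0,"grip":-1},{"dx":0,"dy":0,"dz":0,"twist":0,"grip":-1},{"dx":0,"dy":0,"dz":0,"twist":0,"grip":-1},{"dx":0,"dy":0,"dz":0.002,"twist":0,"grip":-1},{"dx":0,"dy":0,"dz":0.004,"twist":0,"grip":-1}]' 40
```

```text
t: 3.63
eef_pos: [0.5767, 0.1759, 0.0255]
ee_rot: [3.141, -0.0, -1.429]
force: [0.7, 0.3, -0.1]
width: 0.0
gripper_force: 0.0
```

```bash
python3 - <<'E'
from h import *
import cv2
s=dict(arm.get_state());s["eef_pos"]=np.array([.5769,.1760,.0217]);s["ee_rot"]=[3.1416,0,-1.429]
c=arm.get_calibration("wrist");K=np.array([[c["fx"],0,c["cx"]],[0,c["fy"],c["cy"]],[0,0,1]])
def pr(P,T):
    p=(np.linalg.inv(T)@np.r_[P,1])[:3];return (K@p/p[2])[:2].round(1),p[2].round(3)
T=wristT(s)
print("TCP",pr(s["eef_pos"],T))
a=np.radians(8.2);R=np.array([[np.cos(a),-np.sin(a)],[np.sin(a),np.cos(a)]])
for n,p in (("hole-",(0,-.076,.022)),("bar end",(0,-.05,.046)),("barL",(-.008,-.03,.046)),("barR",(.008,-.03,.046)),("c1",(-.04,-.096,.01)),("c2",(.04,-.096,.01)),("tool grasp",(0,0,.0407)),("tipL",(-.009,0,.0217)),("tipR",(.009,0,.0217))):
    P=np.r_[np.array([.5762,.1757])+R@p[:2],p[2]];print(n,pr(P,T))
w=arm.grab_frame("wrist")
b=cv2.resize(w[140:330,190:380],(600,600),interpolation=2)
cv2.imwrite("pics/m4.png",b[:,:,::-1])
E
```

```text
TCP (array([280.9, 240.3]), np.float64(0.202))
hole- (array([281.9, 109.4]), np.float64(0.179))
bar end (array([281.9, 166. ]), np.float64(0.164))
barL (array([297.8, 204.9]), np.float64(0.17))
barR (array([266.3, 204.9]), np.float64(0.17))
c1 (array([354.5,  70.9]), np.float64(0.184))
c2 (array([209.3,  71.1]), np.float64(0.184))
tool grasp (array([282.1, 253.9]), np.float64(0.184))
tipL (array([297. , 239.9]), np.float64(0.202))
tipR (array([267.3, 240. ]), np.float64(0.202))
```

View pics/m4.png

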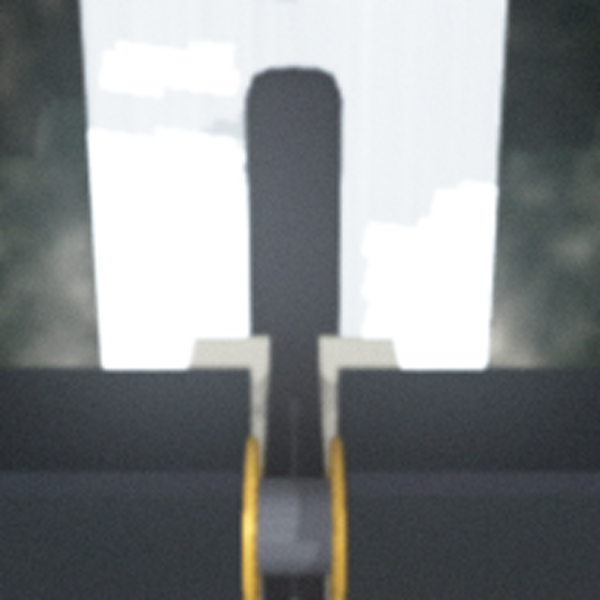

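The bar and plate appear where they should be. The fingers seem to have shut with a seam at (295,400) in the crop, so I'm checking numerically whether the plate came up with the tool.

```bash
python3 - <<'E'
from h import *
import cv2
a=cv2.imread("pics/m3.png",0)[:300]
b=cv2.imread("pics/m4.png",0);b=cv2.resize(b,(190,190),interpolation=cv2.INTER_AREA)
for r in (145,160,185):
    A=a[r-40,190:380].astype(float);B=b[r-140].astype(float)
    for n,x in (("m3",A),("m4",B)):
        i=np.where(np.diff((x>160).astype(int))!=0)[0];print(r,n,[round(k+(160-x[k])/(x[k+1]-x[k])+190,1) for k in i])
E
python3 -m crank '[{"dx":0,"dy":0,"dz":0.001,"twist":0,"grip":-1},{"dx":0,"dy":0,"dz":0.003,"twist":0,"grip":-1},{"dx":0,"dy":0,"dz":0.006,"twist":0,"grip":-1},{"dx":0,"dy":0,"dz":0.01,"twist":0,"grip":-1},{"dx":0,"dy":0,"dz":0.01,"twist":0,"grip":-1}]' 40
python3 - <<'E'
from h import *
import cv2
print(arm.get_state()["force"])
w=cv2.cvtColor(arm.grab_frame("wrist"),cv2.COLOR_RGB2GRAY)
cv2.imwrite("pics/m5.png",w)
for r in (145,160,185):
    x=w[r,190:380].astype(float);i=np.where(np.diff((x>160).astype(int))!=0)[0];print(r,[round(k+(160-x[k])/(x[k+1]-x[k])+190,1) for k in i])
E
```

```text
145 m3 [np.float64(214.4), np.float64(351.4)]
145 m4 [np.float64(215.3), np.float64(349.8)]
160 m3 [np.float64(215.4), np.float64(350.5)]
160 m4 [np.float64(216.2), np.float64(349.1)]
185 m3 [np.float64(216.8), np.float64(267.3), np.float64(298.3), np.float64(349.1)]
185 m4 [np.float64(217.0), np.float64(267.6), np.float64(297.6), np.float64(347.5)]
t: 4.1
eef_pos: [0.5774, 0.1763, 0.0365]
ee_rot: [-3.14, 0.0, -1.428]
force: [0.6, 0.4, 0.1]
width: 0.0004
gripper_force: 0.0
[0.61506734 0.38104706 0.09218797]
145 [np.float64(220.1), np.float64(347.5)]
160 [np.float64(220.8), np.float64(271.8), np.float64(296.0), np.float64(346.7)]
185 [np.float64(221.5), np.float64(270.5), np.float64(297.9), np.float64(345.4)]
```

The plate stayed on the bench, so the tips closed above the bar: the real finger ends sit well behind the reported TCP. I'll feel down gently with shut fingers onto the bar top (46 mm) to find that offset.

```bash
python3 -m crank '[{"dx":0,"dy":0,"dz":-0.008,"twist":0,"grip":-1},{"dx":0,"dy":0,"dz":-0.013,"twist":0,"grip":-1},{"dx":0,"dy":0,"dz":-0.015,"twist":0,"grip":-1},{"dx":0,"dy":0,"dz":-0.016,"twist":0,"grip":-1},{"dx":0,"dy":0,"dz":-0.016,"twist":0,"grip":-1}]' 
python3 -m crank '[{"dx":0,"dy":0,"dz":-0.0005,"twist":0,"grip":-1},{"dx":0,"dy":0,"dz":-0.001,"twist":0,"grip":-1},{"dx":0,"dy":0,"dz":-0.0015,"twist":0,"grip":-1},{"dx":0,"dy":0,"dz":-0.002,"twist":0,"grip":-1},{"dx":0,"dy":0,"dz":-0.002,"twist":0,"grip":-1}]' 
```

```text
t: 4.57
eef_pos: [0.5763, 0.1757, 0.0189]
ee_rot: [3.14, -0.001, -1.429]
force: [-0.1, 0.3, 0.8]
width: 0.0003
gripper_force: 0.0
t: 4.98
eef_pos: [0.5767, 0.1759, 0.0187]
ee_rot: [-3.141, -0.0, -1.428]
force: [-5.5, -0.4, 13.1]
width: 0.0005
gripper_force: 6.6
```

Contact: the bar top (46 mm) is met at a TCP z of about 0.0188, so the real tips lie about 27 mm above the reported TCP. I'm raising, opening, and going in lower (tips at about 22 mm, so TCP about -0.005).

```bash
python3 -m crank '[{"dx":0,"dy":0,"dz":0.01,"twist":0,"grip":-1},{"dx":0,"dy":0,"dz":0.02,"twist":0,"grip":0.2},{"dx":0,"dy":0,"dz":0.02,"twist":0,"grip":0.2},{"dx":0,"dy":0,"dz":0.02,"twist":0,"grip":0.2},{"dx":0,"dy":0,"dz":0.02,"twist":0,"grip":0.2}]' 40
python3 -m crank '[{"dx":0,"dy":0,"dz":0,"twist":0,"grip":0.2},{"dx":0,"dy":0,"dz":-0.006,"twist":0,"grip":0.2},{"dx":0,"dy":0,"dz":-0.012,"twist":0,"grip":0.2},{"dx":0,"dy":0,"dz":-0.018,"twist":0,"grip":0.2},{"dx":0,"dy":0,"dz":-0.022,"twist":0,"grip":0.2}]' 
python3 -m crank '[{"dx":0,"dy":0,"dz":-0.006,"twist":0,"grip":0.2},{"dx":0,"dy":0,"dz":-0.012,"twist":0,"grip":0.2},{"dx":0,"dy":0,"dz":-0.017,"twist":0,"grip":0.2},{"dx":0,"dy":0,"dz":-0.020,"twist":0,"grip":0.2},{"dx":0,"dy":0,"dz":-0.021,"twist":0,"grip":0.2}]' 
```

```text
t: 5.4
eef_pos: [0.5768, 0.1761, 0.0374]
ee_rot: [-3.141, 0.0, -1.429]
force: [-0.4, 0.1, -0.1]
width: 0.0219
gripper_force: 0.0
t: 5.82
eef_pos: [0.5762, 0.1756, 0.014]
ee_rot: [3.14, -0.001, -1.429]
force: [0.1, 1.1, 0.1]
width: 0.0512
gripper_force: 0.0
t: 6.23
eef_pos: [0.5765, 0.1758, -0.0064]
ee_rot: [3.141, -0.0, -1.429]
force: [-1.1, 0.4, -0.1]
width: 0.0527
gripper_force: 0.0
```

```bash
python3 -m crank '[{"dx":0,"dy":0,"dz":0,"twist":0,"grip":0},{"dx":0,"dy":0,"dz":0,"twist":0,"grip":-0.4},{"dx":0,"dy":0,"dz":0,"twist":0,"grip":-1},{"dx":0,"dy":0,"dz":0,"twist":0,"grip":-1},{"dx":0,"dy":0,"dz":0,"twist":0,"grip":-1}]' 40
python3 -m crank '[{"dx":0,"dy":0,"dz":0,"twist":0,"grip":-1},{"dx":0,"dy":0,"dz":0,"twist":0,"grip":-1},{"dx":0,"dy":0,"dz":0.003,"twist":0,"grip":-1},{"dx":0,"dy":0,"dz":0.008,"twist":0,"grip":-1},{"dx":0,"dy":0,"dz":0.015,"twist":0,"grip":-1}]' 
```

```text
t: 6.65
eef_pos: [0.5769, 0.1761, -0.0052]
ee_rot: [-3.141, 0.0, -1.429]
force: [-0.2, 0.2, -0.0]
width: 0.0247
gripper_force: 0.0
t: 7.07
eef_pos: [0.576, 0.1756, 0.0091]
ee_rot: [3.14, -0.001, -1.429]
force: [0.2, 0.4, -5.3]
width: 0.0153
gripper_force: 40.0
```

Gripped at 15.3 mm with 40 N, and the plate weighs about 4 to 5 N. I'm lifting it and carrying it over the fixture.

```bash
python3 -m crank '[{"dx":0,"dy":0,"dz":0.02,"twist":0,"grip":-1},{"dx":0,"dy":0,"dz":0.05,"twist":0,"grip":-1},{"dx":0,"dy":0,"dz":0.08,"twist":0,"grip":-1},{"dx":-0.001,"dy":-0.01,"dz":0.105,"twist":1,"grip":-1},{"dx":-0.003,"dy":-0.03,"dz":0.12,"twist":2,"grip":-1}]' 40
python3 -m crank '[{"dx":-0.003,"dy":-0.028,"dz":0,"twist":0.4,"grip":-1},{"dx":-0.006,"dy":-0.06,"dz":0,"twist":0.8,"grip":-1},{"dx":-0.009,"dy":-0.092,"dz":0,"twist":1.2,"grip":-1},{"dx":-0.012,"dy":-0.124,"dz":0,"twist":1.6,"grip":-1},{"dx":-0.015,"dy":-0.156,"dz":0,"twist":2,"grip":-1}]'
python3 -m crank '[{"dx":-0.003,"dy":-0.032,"dz":0,"twist":0,"grip":-1},{"dx":-0.006,"dy":-0.064,"dz":0,"twist":0,"grip":-1},{"dx":-0.009,"dy":-0.096,"dz":0,"twist":0,"grip":-1},{"dx":-0.012,"dy":-0.125,"dz":0,"twist":0,"grip":-1},{"dx":-0.015,"dy":-0.15,"dz":0,"twist":0,"grip":-1}]'
python3 -m crank '[{"dx":-0.001,"dy":-0.02,"dz":0,"twist":0,"grip":-1},{"dx":-0.003,"dy":-0.037,"dz":0,"twist":0,"grip":-1},{"dx":-0.0045,"dy":-0.05,"dz":0,"twist":0,"grip":-1},{"dx":-0.0045,"dy":-0.058,"dz":0,"twist":0,"grip":-1},{"dx":-0.0045,"dy":-0.061,"dz":0,"twist":0,"grip":-1}]'
python3 -m crank '[{"dx":0,"dy":0,"dz":0,"twist":0,"grip":-1},{"dx":0,"dy":0,"dz":0,"twist":0,"grip":-1},{"dx":0,"dy":0,"dz":0,"twist":0,"grip":-1},{"dx":0,"dy":0,"dz":0,"twist":0,"grip":-1},{"dx":0,"dy":0,"dz":0,"twist":0,"grip":-1}]'
python3 - <<'E'
from h import *
import cv2
s=arm.get_state();print(s["eef_pos"],np.degrees(s["ee_rot"]),s["force"],s["moment"],s["width"])
w=arm.grab_frame("wrist");t=arm.grab_frame("top");si=arm.grab_frame("side")
cv2.imwrite("pics/w6.png",w[:,:,::-1]);cv2.imwrite("pics/t6.png",t[:,:,::-1]);cv2.imwrite("pics/s6.png",si[:,:,::-1])
o=np.zeros((600,800,3),np.uint8)
o[:240,:800]=cv2.resize(t[210:300,290:440],(800,480),interpolation=2)[:240] if 0 else cv2.resize(t[215:295,300:440],(800,457),interpolation=2)[:240]
E
python3 - <<'E'
import cv2,numpy as np
w=cv2.imread("pics/w6.png")[:300,100:460];s=cv2.imread("pics/s6.png")[150:260,250:400]
o=np.zeros((600,780,3),np.uint8)
o[:300,:360]=w
s=cv2.resize(s,(410,300),interpolation=2);o[:300,365:775]=s
t=cv2.imread("pics/t6.png")[215:295,300:440];t=cv2.resize(t,(525,300),interpolation=2);o[300:,:525]=t
cv2.imwrite("pics/m6.png",o)
E
```

```text
t: 7.48
eef_pos: [0.5754, 0.1477, 0.1333]
ee_rot: [-3.137, 0.001, -1.391]
force: [0.9, -0.5, -2.7]
width: 0.0158
gripper_force: 40.0
t: 7.9
eef_pos: [0.5581, -0.0113, 0.1301]
ee_rot: [-3.141, 0.0, -1.358]
force: [1.2, -0.5, -3.7]
width: 0.0156
gripper_force: 40.0
t: 8.32
eef_pos: [0.5431, -0.1618, 0.13]
ee_rot: [-3.142, 0.0, -1.36]
force: [0.9, -0.0, -2.8]
width: 0.0156
gripper_force: 40.0
t: 8.73
eef_pos: [0.5391, -0.2218, 0.1296]
ee_rot: [-3.142, 0.0, -1.36]
force: [0.4, 0.5, -3.9]
width: 0.0154
gripper_force: 40.0
t: 9.15
eef_pos: [0.5395, -0.2204, 0.1295]
ee_rot: [-3.141, 0.0, -1.358]
force: [0.6, -0.1, -4.1]
width: 0.0156
gripper_force: 40.0
[ 0.53949561 -0.22036381  0.12951535] [-1.79992924e+02  8.10934649e-04 -7.78042238e+01] [ 0.6209796  -0.14655514 -4.09964894] [ 0.06742606 -0.09142572  0.00049971] 0.015599640185272204
```

View pics/m6.png

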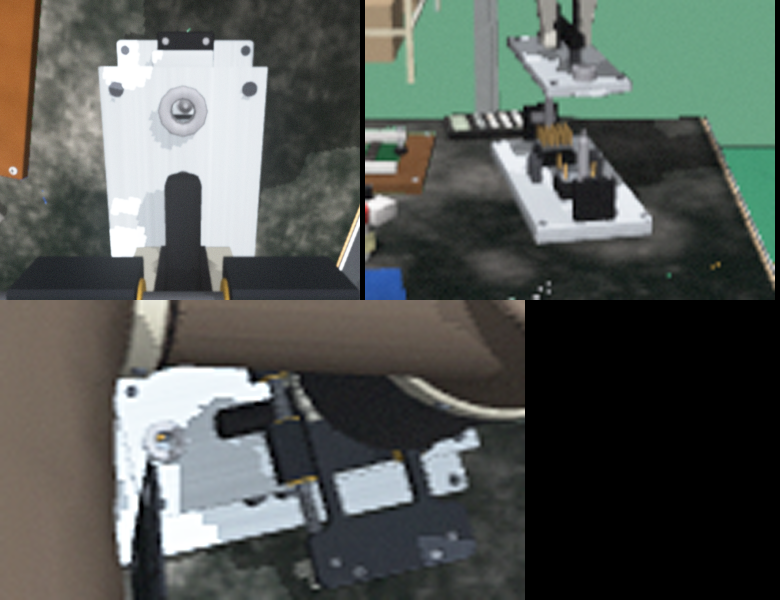

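In the wrist part of the montage, the right pin shows inside the plate's bushing hole, the hole at about (282,107) and the pin at about (283,109) in full-image pixels. I'm turning those into offsets.

```bash
python3 - <<'E'
from h import *
import cv2
s=dict(arm.get_state());T=wristT(s)
w=cv2.imread("pics/w6.png",0)
print(w[96:122:1,270:298:1])
tcp=s["eef_pos"][:2];zt=s["eef_pos"][2]+.0055
a=np.radians(90)+s["ee_rot"][2];ya=np.array([-np.sin(a),np.cos(a)]);xa=np.array([np.cos(a),np.sin(a)])
def rel(n,uv,z):
    q=ray("wrist",uv,z,T)[0,:2]-tcp;print(n,"plate frame x,y mm",(q@xa*1e3).round(1),(q@ya*1e3).round(1))
rel("hole top",(282,107),zt+.022);rel("pin",(283,109),.094)
rel("plate corner holes L",(216,89),zt+.01);rel("R",(349,89),zt+.01)
rel("bed screw L",(225,49.5),.018);rel("R",(346,49.5),.018)
E
```

```text
[[205 203 202 197 198 199 195 195 192 188 186 183 182 183 185 186 187 183
  186 187 190 192 194 199 202 203 204 206]
 [201 199 198 196 193 193 191 188 185 183 176 174 165 170 173 178 179 180
  180 184 187 187 191 191 197 202 202 203]
 [198 197 196 194 194 188 182 177 172 163 157 149 137 145 152 157 159 165
  171 176 179 184 186 191 196 197 198 200]
 [197 195 192 188 187 182 173 164 152 146 142 141 140 145 142 142 143 144
  146 160 173 181 187 190 192 193 198 196]
 [194 191 192 188 183 165 159 165 166 164 148 146 152 155 158 154 151 148
  138 137 151 170 180 187 188 194 192 197]
 [192 188 189 180 166 158 170 187 191 170 153 152 155 162 168 168 164 159
  152 137 135 153 169 184 186 190 189 194]
 [190 187 181 167 163 176 193 200 189 164 145 143 155 161 169 172 169 169
  163 146 131 130 151 173 186 187 189 192]
 [188 183 167 163 187 203 206 196 178 152 139 145 150 162 175 184 182 169
  157 150 136 123 135 156 174 185 188 188]
 [183 170 155 176 207 214 200 187 163 140 130 137 147 167 184 191 192 176
  159 147 139 132 124 136 161 180 190 187]
 [182 158 151 198 215 214 195 171 147 134 129 1
[... 1476 characters left out ...]
203 190 170 150 136 117 101  85  85  81  80  84  87  88  89  84  89  86
   91  99 118 127 134 154 181 194 198 197]
 [208 205 193 173 154 135 125 120 117 115 119 125 131 132 132 135 131 131
  126 129 131 136 155 180 192 198 199 199]
 [206 211 207 195 175 151 145 149 149 141 144 155 157 158 159 154 157 152
  148 140 143 157 179 194 201 200 198 200]
 [208 208 212 211 200 174 161 161 155 152 153 158 160 168 160 152 147 146
  146 150 163 184 195 202 202 201 198 198]]
hole top plate frame x,y mm -0.7 -78.0
pin plate frame x,y mm -1.3 -75.3
plate corner holes L plate frame x,y mm 31.2 -86.0
R plate frame x,y mm -33.0 -86.1
bed screw L plate frame x,y mm 45.9 -119.6
R plate frame x,y mm -52.6 -119.7
```

```bash
python3 - <<'E'
from h import *
s=dict(arm.get_state());T=wristT(s)
tcp=s["eef_pos"][:2];zt=s["eef_pos"][2]+.0055
a=np.radians(90)+s["ee_rot"][2];ya=np.array([-np.sin(a),np.cos(a)]);xa=np.array([np.cos(a),np.sin(a)])
def rel(n,uv,z):
    q=ray("wrist",uv,z,T)[0,:2];r=q-tcp;print(n,q.round(4),"plate mm",(r@xa*1e3).round(1),(r@ya*1e3).round(1));return q
h=rel("hole",(282.7,108.5),zt+.022);p=rel("pin",(285,105.3),.094);print("move",p-h, "fixture centre from pin", p+.076*ya)
print("top estimate pin", np.array([.539,-.2214])-.076*np.array([-np.sin(np.radians(12.08)),np.cos(np.radians(12.08))]))
E
```

```text
hole [ 0.5547 -0.2965] plate mm -1.0 -77.3
pin [ 0.5533 -0.297 ] plate mm -2.5 -77.5
move [-0.00142335 -0.00049413] fixture centre from pin [ 0.53725123 -0.22266442]
top estimate pin [ 0.55490507 -0.29571708]
```

I'm shifting (-1.2, -0.7) mm and lowering until the underside is about 4 mm above the pin tips, then looking again.

```bash
python3 -m crank '[{"dx":-0.0006,"dy":-0.0004,"dz":-0.008,"twist":-0.1,"grip":-1},{"dx":-0.0012,"dy":-0.0007,"dz":-0.018,"twist":-0.1,"grip":-1},{"dx":-0.0012,"dy":-0.0007,"dz":-0.028,"twist":-0.1,"grip":-1},{"dx":-0.0012,"dy":-0.0007,"dz":-0.034,"twist":-0.1,"grip":-1},{"dx":-0.0012,"dy":-0.0007,"dz":-0.036,"twist":-0.1,"grip":-1}]'
python3 -m crank '[{"dx":0,"dy":0,"dz":0,"twist":0,"grip":-1},{"dx":0,"dy":0,"dz":0,"twist":0,"grip":-1},{"dx":0,"dy":0,"dz":0,"twist":0,"grip":-1},{"dx":0,"dy":0,"dz":0,"twist":0,"grip":-1},{"dx":0,"dy":0,"dz":0,"twist":0,"grip":-1}]'
python3 - <<'E'
from h import *
import cv2
s=arm.get_state();print(s["eef_pos"],np.degrees(s["ee_rot"]),s["force"])
w=arm.grab_frame("wrist");t=arm.grab_frame("top")
cv2.imwrite("pics/w7.png",w[:,:,::-1]);cv2.imwrite("pics/t7.png",t[:,:,::-1])
o=np.zeros((600,800,3),np.uint8)
o[:,:400]=cv2.resize(w[85:135,265:298+0],(400,600),interpolation=2)
o[:,400:]=cv2.resize(t[220:280,325:365],(400,600),interpolation=2)
cv2.imwrite("pics/m7.png",o[:,:,::-1])
E
```

```text
t: 9.72
eef_pos: [0.5368, -0.2215, 0.0913]
ee_rot: [3.139, 0.001, -1.361]
force: [-0.5, -0.3, -4.8]
width: 0.0156
gripper_force: 40.0
t: 10.13
eef_pos: [0.5384, -0.2217, 0.0939]
ee_rot: [-3.141, -0.0, -1.361]
force: [-0.9, 0.3, -3.5]
width: 0.0157
gripper_force: 40.0
[ 0.53841254 -0.22172012  0.09391945] [-1.79950696e+02 -1.58400540e-02 -7.79539789e+01] [-0.92998977  0.28755365 -3.53681668]
```

View pics/m7.png

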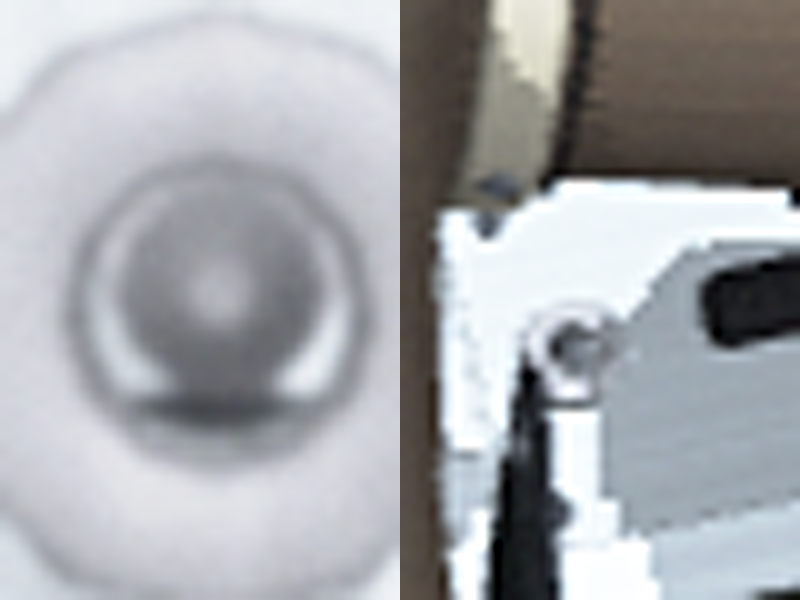

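The right pin is nearly centred in its hole: hole at (283.1,110.8), tip at (283.3,109.6). The left hole in the top view, at about (342.8,254.5), shows the pin inside it.

```bash
python3 - <<'E'
from h import *
s=dict(arm.get_state());T=wristT(s);zt=s["eef_pos"][2]+.0055
h=ray("wrist",(283.1-.46,110.8-.46),zt+.022,T)[0,:2];p=ray("wrist",(283.3-.46,109.6-.46),.094,T)[0,:2]
a=np.pi/2+s["ee_rot"][2];ya=np.array([-np.sin(a),np.cos(a)])
print("right hole",h,"pin",p,"move",(p-h)*1e3,"centre from pin",p+.076*ya)
hl=ray("top",(342.4,254.1),zt+.022)[0,:2];pl=ray("top",(343.6,254.8),.094)[0,:2];print("left",hl,pl,(pl-hl)*1e3,"expected hole",s["eef_pos"][:2]+.076*ya)
E
```

```text
right hole [ 0.55324921 -0.29675596] pin [ 0.55309032 -0.29649977] move [-0.15889201  0.25618994] centre from pin [ 0.53723262 -0.22217257]
left [ 0.52391229 -0.14844968] [ 0.52574674 -0.15487569] [ 1.83444144 -6.42600773] expected hole [ 0.52241719 -0.14738197]
```

The right pin is aligned to 0.3 mm. I'm lowering in stages and watching lateral and vertical force.

```bash
python3 -m crank '[{"dx":-0.0001,"dy":0.0002,"dz":-0.004,"twist":0,"grip":-1},{"dx":-0.0001,"dy":0.0002,"dz":-0.008,"twist":0,"grip":-1},{"dx":-0.0001,"dy":0.0002,"dz":-0.011,"twist":0,"grip":-1},{"dx":-0.0001,"dy":0.0002,"dz":-0.013,"twist":0,"grip":-1},{"dx":-0.0001,"dy":0.0002,"dz":-0.013,"twist":0,"grip":-1}]'
```

```text
t: 10.65
eef_pos: [0.5375, -0.2214, 0.0796]
ee_rot: [3.14, 0.0, -1.361]
force: [-0.2, 0.7, -4.5]
width: 0.0156
gripper_force: 40.0
```

```bash
python3 -m crank '[{"dx":0,"dy":0,"dz":-0.002,"twist":0,"grip":-1},{"dx":0,"dy":0,"dz":-0.004,"twist":0,"grip":-1},{"dx":0,"dy":0,"dz":-0.006,"twist":0,"grip":-1},{"dx":0,"dy":0,"dz":-0.008,"twist":0,"grip":-1},{"dx":0,"dy":0,"dz":-0.008,"twist":0,"grip":-1}]'; python3 -c "
from station import arm;s=arm.get_state();print(s['force'],s['moment'])"
```

```text
t: 11.07
eef_pos: [0.5379, -0.2215, 0.0721]
ee_rot: [3.141, 0.0, -1.361]
force: [0.7, 0.3, -3.5]
width: 0.0157
gripper_force: 40.0
[ 0.6978528   0.27513856 -3.4666578 ] [ 0.00611854 -0.20974358  0.01571963]
```

The underside is at 77.6 mm, past the tapers with no side force. Continuing to just above the probes.

```bash
python3 -m crank '[{"dx":0,"dy":0,"dz":-0.005,"twist":0,"grip":-1},{"dx":0,"dy":0,"dz":-0.01,"twist":0,"grip":-1},{"dx":0,"dy":0,"dz":-0.015,"twist":0,"grip":-1},{"dx":0,"dy":0,"dz":-0.019,"twist":0,"grip":-1},{"dx":0,"dy":0,"dz":-0.020,"twist":0,"grip":-1}]'
python3 -m crank '[{"dx":0,"dy":0,"dz":-0.001,"twist":0,"grip":-1},{"dx":0,"dy":0,"dz":-0.002,"twist":0,"grip":-1},{"dx":0,"dy":0,"dz":-0.003,"twist":0,"grip":-1},{"dx":0,"dy":0,"dz":-0.003,"twist":0,"grip":-1},{"dx":0,"dy":0,"dz":-0.003,"twist":0,"grip":-1}]'; python3 -c "
from station import arm;s=arm.get_state();print(s['force'],s['moment'])"
```

```text
t: 11.48
eef_pos: [0.538, -0.2215, 0.0516]
ee_rot: [3.141, 0.0, -1.361]
force: [1.5, -1.0, -3.4]
width: 0.0159
gripper_force: 40.0
t: 11.9
eef_pos: [0.538, -0.2215, 0.0495]
ee_rot: [-3.142, 0.0, -1.361]
force: [1.0, -0.5, -3.6]
width: 0.0156
gripper_force: 40.0
[ 0.9686986  -0.5467849  -3.57046349] [ 0.00245259 -0.23492919 -0.05174014]
```

```bash
python3 -m crank '[{"dx":0,"dy":0,"dz":-0.0005,"twist":0,"grip":-1},{"dx":0,"dy":0,"dz":-0.001,"twist":0,"grip":-1},{"dx":0,"dy":0,"dz":-0.001,"twist":0,"grip":-1},{"dx":0,"dy":0,"dz":-0.001,"twist":0,"grip":-1},{"dx":0,"dy":0,"dz":-0.001,"twist":0,"grip":-1}]'; python3 -c "
from station import arm;s=arm.get_state();print(s['force'],s['moment'],s['eef_pos'])"
```

```text
t: 12.32
eef_pos: [0.5381, -0.2215, 0.0486]
ee_rot: [-3.141, -0.0, -1.361]
force: [-0.3, 0.4, -1.4]
width: 0.0154
gripper_force: 40.0
[-0.33048467  0.43369216 -1.37689943] [ 0.2265136   0.02246779 -0.0644647 ] [ 0.53808644 -0.22146124  0.04864827]
```

The probes have taken most of the weight. I'm lowering a touch more, then releasing and backing straight up.

```bash
python3 -m crank '[{"dx":0,"dy":0,"dz":-0.0004,"twist":0,"grip":-1},{"dx":0,"dy":0,"dz":-0.0004,"twist":0,"grip":-0.6},{"dx":0,"dy":0,"dz":-0.0004,"twist":0,"grip":0},{"dx":0,"dy":0,"dz":-0.0004,"twist":0,"grip":0},{"dx":0,"dy":0,"dz":-0.0004,"twist":0,"grip":0}]'
python3 -m crank '[{"dx":0,"dy":0,"dz":0,"twist":0,"grip":0},{"dx":0,"dy":0,"dz":0.006,"twist":0,"grip":0},{"dx":0,"dy":0,"dz":0.02,"twist":0,"grip":0},{"dx":0,"dy":0,"dz":0.04,"twist":0,"grip":0},{"dx":0,"dy":0,"dz":0.06,"twist":0,"grip":0}]'
python3 - <<'E'
from h import *
import cv2
s=arm.get_state();print(s["force"],s["eef_pos"]);np.save("s8.npy",np.r_[s["eef_pos"],s["ee_rot"]])
cv2.imwrite("pics/w8.png",arm.grab_frame("wrist")[:,:,::-1]);cv2.imwrite("pics/t8.png",arm.grab_frame("top")[:,:,::-1]);cv2.imwrite("pics/s8.png",arm.grab_frame("side")[:,:,::-1])
E
```

```text
t: 12.73
eef_pos: [0.5381, -0.2216, 0.0481]
ee_rot: [-3.141, -0.0, -1.361]
force: [-0.6, 0.6, 0.2]
width: 0.0325
gripper_force: 0.0
t: 13.15
eef_pos: [0.5376, -0.2215, 0.1088]
ee_rot: [3.14, 0.0, -1.361]
force: [-0.0, -0.1, -0.2]
width: 0.0439
gripper_force: 0.0
[-0.01136324 -0.12512545 -0.17459304] [ 0.53760466 -0.22151283  0.10875996]
```

Released, with force back to about 0. Load centre: (12..14 N at -48, 3 N at +48, about 4 N weight at 0, latches at the ends), so the press point is about y = -35 mm towards the dense block, a world offset of (+0.0073, -0.0342). I'm shutting the fingers, moving there and approaching.

```bash
python3 -m crank '[{"dx":0.0025,"dy":-0.012,"dz":0,"twist":0,"grip":-0.5},{"dx":0.005,"dy":-0.0245,"dz":0,"twist":0,"grip":-1},{"dx":0.0073,"dy":-0.0342,"dz":0,"twist":0,"grip":-1},{"dx":0.0073,"dy":-0.0342,"dz":0,"twist":0,"grip":-1},{"dx":0.0073,"dy":-0.0342,"dz":0,"twist":0,"grip":-1}]' 60
python3 -m crank '[{"dx":0,"dy":0,"dz":-0.008,"twist":0,"grip":-1},{"dx":0,"dy":0,"dz":-0.018,"twist":0,"grip":-1},{"dx":0,"dy":0,"dz":-0.026,"twist":0,"grip":-1},{"dx":0,"dy":0,"dz":-0.031,"twist":0,"grip":-1},{"dx":0,"dy":0,"dz":-0.033,"twist":0,"grip":-1}]'
python3 -m crank '[{"dx":0,"dy":0,"dz":0,"twist":0,"grip":-1},{"dx":0,"dy":0,"dz":-0.0005,"twist":0,"grip":-1},{"dx":0,"dy":0,"dz":-0.001,"twist":0,"grip":-1},{"dx":0,"dy":0,"dz":-0.0015,"twist":0,"grip":-1},{"dx":0,"dy":0,"dz":-0.002,"twist":0,"grip":-1}]'
```

```text
t: 13.72
eef_pos: [0.5448, -0.2567, 0.1071]
ee_rot: [3.14, 0.001, -1.362]
force: [-0.1, -0.1, -0.1]
width: 0.0162
gripper_force: 0.0
t: 14.13
eef_pos: [0.5444, -0.2553, 0.0734]
ee_rot: [3.139, 0.001, -1.36]
force: [-0.3, -0.8, 0.3]
width: 0.0003
gripper_force: 0.0
t: 14.55
eef_pos: [0.5455, -0.2557, 0.0734]
ee_rot: [-3.141, -0.0, -1.361]
force: [-0.0, -0.1, -0.4]
width: 0.0007
gripper_force: 0.0
```

```bash
python3 -m crank '[{"dx":0,"dy":0,"dz":-0.0005,"twist":0,"grip":-1},{"dx":0,"dy":0,"dz":-0.001,"twist":0,"grip":-1},{"dx":0,"dy":0,"dz":-0.0015,"twist":0,"grip":-1},{"dx":0,"dy":0,"dz":-0.002,"twist":0,"grip":-1},{"dx":0,"dy":0,"dz":-0.002,"twist":0,"grip":-1}]'; python3 -c "
from station import arm;s=arm.get_state();print(s['force'],s['moment'],s['eef_pos'],s['ee_rot'])"

```

```text
t: 14.97
eef_pos: [0.5459, -0.2559, 0.0724]
ee_rot: [-3.14, -0.001, -1.36]
force: [-2.5, 2.2, 9.6]
width: 0.0005
gripper_force: 5.1
[-2.51029156  2.19237651  9.63892037] [0.90426591 0.86515174 0.00489707] [ 0.54589337 -0.25588021  0.07244766] [-3.14031367e+00 -9.45935494e-04 -1.36007807e+00]
```

```bash
python3 -m crank '[{"dx":0,"dy":0,"dz":-0.0005,"twist":0,"grip":-1},{"dx":0,"dy":0,"dz":-0.001,"twist":0,"grip":-1},{"dx":0,"dy":0,"dz":-0.0015,"twist":0,"grip":-1},{"dx":0,"dy":0,"dz":-0.002,"twist":0,"grip":-1},{"dx":0,"dy":0,"dz":-0.002,"twist":0,"grip":-1}]'; python3 -c "
from station import arm;s=arm.get_state();print(s['force'],s['moment'],s['eef_pos'],s['ee_rot'])"

```

```text
t: 15.38
eef_pos: [0.5459, -0.2559, 0.0706]
ee_rot: [-3.14, -0.001, -1.36]
force: [-2.3, 3.1, 9.7]
width: 0.0
gripper_force: 5.3
[-2.25333851  3.14304007  9.67894253] [0.92787047 0.96301172 0.01471124] [ 0.54593892 -0.25586984  0.07059911] [-3.14011275e+00 -1.04770303e-03 -1.35998654e+00]
```

The plate goes down smoothly at about 10 N. Continuing.

```bash
python3 -m crank '[{"dx":0,"dy":0,"dz":-0.0006,"twist":0,"grip":-1},{"dx":0,"dy":0,"dz":-0.0012,"twist":0,"grip":-1},{"dx":0,"dy":0,"dz":-0.0018,"twist":0,"grip":-1},{"dx":0,"dy":0,"dz":-0.0024,"twist":0,"grip":-1},{"dx":0,"dy":0,"dz":-0.003,"twist":0,"grip":-1}]'; python3 -c "
from station import arm;s=arm.get_state();print(s['moment'])"

```

```text
t: 15.8
eef_pos: [0.5462, -0.2561, 0.0682]
ee_rot: [-3.14, -0.002, -1.36]
force: [-3.8, 2.4, 14.2]
width: 0.0004
gripper_force: 7.0
[ 0.95232397  1.27735957 -0.00660734]
```

```bash
python3 -m crank '[{"dx":0,"dy":0,"dz":-0.0006,"twist":0,"grip":-1},{"dx":0,"dy":0,"dz":-0.0012,"twist":0,"grip":-1},{"dx":0,"dy":0,"dz":-0.0018,"twist":0,"grip":-1},{"dx":0,"dy":0,"dz":-0.0024,"twist":0,"grip":-1},{"dx":0,"dy":0,"dz":-0.003,"twist":0,"grip":-1}]'; python3 -c "
from station import arm;s=arm.get_state();print(s['moment'])"

```

```text
t: 16.22
eef_pos: [0.5463, -0.2563, 0.0653]
ee_rot: [-3.139, -0.002, -1.36]
force: [-3.0, 1.1, 13.9]
width: 0.0003
gripper_force: 6.9
[0.29039306 1.18001612 0.01850516]
```

```bash
python3 -m crank '[{"dx":0,"dy":0,"dz":-0.0005,"twist":0,"grip":-1},{"dx":0,"dy":0,"dz":-0.001,"twist":0,"grip":-1},{"dx":0,"dy":0,"dz":-0.0015,"twist":0,"grip":-1},{"dx":0,"dy":0,"dz":-0.002,"twist":0,"grip":-1},{"dx":0,"dy":0,"dz":-0.002,"twist":0,"grip":-1}]'; python3 -c "
from station import arm;s=arm.get_state();print(s['moment'])"

```

```text
t: 16.63
eef_pos: [0.5465, -0.2565, 0.0634]
ee_rot: [-3.139, -0.002, -1.36]
force: [-2.0, 0.5, 13.7]
width: 0.0001
gripper_force: 6.8
[ 0.29697229  1.09080385 -0.02916691]
```

```bash
python3 -m crank '[{"dx":0,"dy":0,"dz":-0.0005,"twist":0,"grip":-1},{"dx":0,"dy":0,"dz":-0.001,"twist":0,"grip":-1},{"dx":0,"dy":0,"dz":-0.0015,"twist":0,"grip":-1},{"dx":0,"dy":0,"dz":-0.002,"twist":0,"grip":-1},{"dx":0,"dy":0,"dz":-0.002,"twist":0,"grip":-1}]'
```

```text
t: 17.05
eef_pos: [0.5461, -0.256, 0.061]
ee_rot: [-3.14, -0.001, -1.36]
force: [-3.0, 2.9, 12.9]
width: 0.0003
gripper_force: 6.3
```

```bash
python3 -m crank '[{"dx":0,"dy":0,"dz":-0.0004,"twist":0,"grip":-1},{"dx":0,"dy":0,"dz":-0.0008,"twist":0,"grip":-1},{"dx":0,"dy":0,"dz":-0.0012,"twist":0,"grip":-1},{"dx":0,"dy":0,"dz":-0.0015,"twist":0,"grip":-1},{"dx":0,"dy":0,"dz":-0.0015,"twist":0,"grip":-1}]'
```

```text
t: 17.47
eef_pos: [0.5461, -0.256, 0.0595]
ee_rot: [-3.14, -0.001, -1.36]
force: [-2.1, 1.6, 13.0]
width: 0.0004
gripper_force: 6.4
```

```bash
python3 -m crank '[{"dx":0,"dy":0,"dz":-0.0003,"twist":0,"grip":-1},{"dx":0,"dy":0,"dz":-0.0006,"twist":0,"grip":-1},{"dx":0,"dy":0,"dz":-0.0009,"twist":0,"grip":-1},{"dx":0,"dy":0,"dz":-0.001,"twist":0,"grip":-1},{"dx":0,"dy":0,"dz":-0.001,"twist":0,"grip":-1}]'
```

```text
t: 17.88
eef_pos: [0.546, -0.256, 0.0587]
ee_rot: [-3.14, -0.001, -1.36]
force: [-4.6, 2.8, 14.4]
width: 0.0004
gripper_force: 7.3
```

```bash
python3 -m crank '[{"dx":0,"dy":0,"dz":-0.0003,"twist":0,"grip":-1},{"dx":0,"dy":0,"dz":-0.0006,"twist":0,"grip":-1},{"dx":0,"dy":0,"dz":-0.0009,"twist":0,"grip":-1},{"dx":0,"dy":0,"dz":-0.001,"twist":0,"grip":-1},{"dx":0,"dy":0,"dz":-0.001,"twist":0,"grip":-1}]'
```

```text
t: 18.3
eef_pos: [0.5458, -0.2562, 0.0584]
ee_rot: [-3.14, -0.002, -1.36]
force: [-6.2, 2.4, 20.9]
width: 0.0002
gripper_force: 10.1
```

```bash
python3 -m crank '[{"dx":0,"dy":0,"dz":-0.0003,"twist":0,"grip":-1},{"dx":0,"dy":0,"dz":-0.0005,"twist":0,"grip":-1},{"dx":0,"dy":0,"dz":-0.0005,"twist":0,"grip":-1},{"dx":0,"dy":0,"dz":-0.0005,"twist":0,"grip":-1},{"dx":0,"dy":0,"dz":-0.0005,"twist":0,"grip":-1}]'
```

```text
t: 18.72
eef_pos: [0.5459, -0.2563, 0.0584]
ee_rot: [-3.14, -0.002, -1.36]
force: [-7.8, 4.2, 23.6]
width: 0.0006
gripper_force: 11.7
```

It stops at a TCP z of 0.0584, which is home height at the press point. I'm backing off and feeling the bar's height at the other half (y about +30) to confirm the far latch has snapped too.

```bash
python3 -m crank '[{"dx":0,"dy":0,"dz":0.006,"twist":0,"grip":-1},{"dx":0,"dy":0,"dz":0.015,"twist":0,"grip":-1},{"dx":0,"dy":0,"dz":0.03,"twist":0,"grip":-1},{"dx":-0.003,"dy":0.015,"dz":0.03,"twist":0,"grip":-1},{"dx":-0.007,"dy":0.033,"dz":0.03,"twist":0,"grip":-1}]'
python3 -m crank '[{"dx":-0.004,"dy":0.018,"dz":0,"twist":0,"grip":-1},{"dx":-0.0065,"dy":0.03,"dz":-0.002,"twist":0,"grip":-1},{"dx":-0.0065,"dy":0.03,"dz":-0.006,"twist":0,"grip":-1},{"dx":-0.0065,"dy":0.03,"dz":-0.009,"twist":0,"grip":-1},{"dx":-0.0065,"dy":0.03,"dz":-0.011,"twist":0,"grip":-1}]'
python3 - <<'E'
from h import *
import cv2
s=arm.get_state();print(s["force"],s["eef_pos"])
cv2.imwrite("pics/w9.png",arm.grab_frame("wrist")[:,:,::-1])
E
```

```text
t: 19.13
eef_pos: [0.5391, -0.2232, 0.0861]
ee_rot: [-3.14, -0.001, -1.362]
force: [-0.3, -0.2, -0.2]
width: 0.0006
gripper_force: 0.0
t: 19.55
eef_pos: [0.5318, -0.1928, 0.0736]
ee_rot: [3.141, 0.0, -1.36]
force: [-0.6, 0.2, 0.8]
width: 0.0003
gripper_force: 0.0
[-0.60583352  0.17354517  0.8057556 ] [ 0.53181876 -0.1928437   0.07357994]
```

```bash
python3 -m crank '[{"dx":0,"dy":0,"dz":-0.0015,"twist":0,"grip":-1},{"dx":0,"dy":0,"dz":-0.003,"twist":0,"grip":-1},{"dx":0,"dy":0,"dz":-0.0045,"twist":0,"grip":-1},{"dx":0,"dy":0,"dz":-0.006,"twist":0,"grip":-1},{"dx":0,"dy":0,"dz":-0.007,"twist":0,"grip":-1}]'
```

```text
t: 20.02
eef_pos: [0.5317, -0.1929, 0.0668]
ee_rot: [3.141, 0.0, -1.361]
force: [-0.2, -0.3, 0.1]
width: 0.0007
gripper_force: 0.0
```

```bash
python3 -m crank '[{"dx":0,"dy":0,"dz":-0.001,"twist":0,"grip":-1},{"dx":0,"dy":0,"dz":-0.002,"twist":0,"grip":-1},{"dx":0,"dy":0,"dz":-0.003,"twist":0,"grip":-1},{"dx":0,"dy":0,"dz":-0.0045,"twist":0,"grip":-1},{"dx":0,"dy":0,"dz":-0.005,"twist":0,"grip":-1}]'
```

```text
t: 20.43
eef_pos: [0.5317, -0.1927, 0.0619]
ee_rot: [3.141, 0.0, -1.361]
force: [-0.4, 0.9, 0.1]
width: 0.0003
gripper_force: 0.0
```

Nothing has sprung up. Feeling the last millimetres.

```bash
python3 -m crank '[{"dx":0,"dy":0,"dz":-0.0006,"twist":0,"grip":-1},{"dx":0,"dy":0,"dz":-0.0012,"twist":0,"grip":-1},{"dx":0,"dy":0,"dz":-0.0018,"twist":0,"grip":-1},{"dx":0,"dy":0,"dz":-0.0022,"twist":0,"grip":-1},{"dx":0,"dy":0,"dz":-0.0022,"twist":0,"grip":-1}]'
```

```text
t: 20.85
eef_pos: [0.5318, -0.1927, 0.0599]
ee_rot: [3.142, -0.0, -1.361]
force: [0.6, -0.0, -0.4]
width: 0.0003
gripper_force: 0.0
```

```bash
python3 -m crank '[{"dx":0,"dy":0,"dz":-0.0003,"twist":0,"grip":-1},{"dx":0,"dy":0,"dz":-0.0006,"twist":0,"grip":-1},{"dx":0,"dy":0,"dz":-0.0009,"twist":0,"grip":-1},{"dx":0,"dy":0,"dz":-0.001,"twist":0,"grip":-1},{"dx":0,"dy":0,"dz":-0.001,"twist":0,"grip":-1}]'
```

```text
t: 21.27
eef_pos: [0.5321, -0.1926, 0.0596]
ee_rot: [-3.141, -0.0, -1.36]
force: [-1.3, 2.1, 7.1]
width: 0.0009
gripper_force: 3.4
```

```bash
python3 -m crank '[{"dx":0,"dy":0,"dz":-0.0003,"twist":0,"grip":-1},{"dx":0,"dy":0,"dz":-0.0006,"twist":0,"grip":-1},{"dx":0,"dy":0,"dz":-0.0008,"twist":0,"grip":-1},{"dx":0,"dy":0,"dz":-0.0008,"twist":0,"grip":-1},{"dx":0,"dy":0,"dz":-0.0008,"twist":0,"grip":-1}]'
```

```text
t: 21.68
eef_pos: [0.5321, -0.1925, 0.0589]
ee_rot: [-3.141, -0.0, -1.36]
force: [-1.9, 2.3, 8.6]
width: 0.0004
gripper_force: 4.1
```

```bash
python3 -m crank '[{"dx":0,"dy":0,"dz":-0.0003,"twist":0,"grip":-1},{"dx":0,"dy":0,"dz":-0.0006,"twist":0,"grip":-1},{"dx":0,"dy":0,"dz":-0.0008,"twist":0,"grip":-1},{"dx":0,"dy":0,"dz":-0.0008,"twist":0,"grip":-1},{"dx":0,"dy":0,"dz":-0.0008,"twist":0,"grip":-1}]'
```

```text
t: 22.1
eef_pos: [0.532, -0.1924, 0.0585]
ee_rot: [-3.141, -0.0, -1.36]
force: [-4.3, 4.4, 12.1]
width: 0.0001
gripper_force: 6.3
```

```bash
python3 -m crank '[{"dx":0,"dy":0,"dz":-0.0004,"twist":0,"grip":-1},{"dx":0,"dy":0,"dz":-0.0008,"twist":0,"grip":-1},{"dx":0,"dy":0,"dz":-0.0012,"twist":0,"grip":-1},{"dx":0,"dy":0,"dz":-0.0012,"twist":0,"grip":-1},{"dx":0,"dy":0,"dz":-0.0012,"twist":0,"grip":-1}]'
```

```text
t: 22.52
eef_pos: [0.532, -0.1924, 0.0584]
ee_rot: [-3.14, -0.0, -1.36]
force: [-7.2, 6.2, 23.5]
width: 0.0006
gripper_force: 10.9
```

```bash
python3 -m crank '[{"dx":0,"dy":0,"dz":0.002,"twist":0,"grip":-1},{"dx":0,"dy":0,"dz":0.004,"twist":0,"grip":-1},{"dx":0,"dy":0,"dz":0.006,"twist":0,"grip":-1},{"dx":0,"dy":0,"dz":0.006,"twist":0,"grip":-1},{"dx":0,"dy":0,"dz":0.006,"twist":0,"grip":-1}]'; python3 -m crank '[{"dx":0,"dy":0,"dz":-0.001,"twist":0,"grip":-1},{"dx":0,"dy":0,"dz":-0.002,"twist":0,"grip":-1},{"dx":0,"dy":0,"dz":-0.0025,"twist":0,"grip":-1},{"dx":0,"dy":0,"dz":-0.003,"twist":0,"grip":-1},{"dx":0,"dy":0,"dz":-0.003,"twist":0,"grip":-1}]'
```

```text
t: 22.93
eef_pos: [0.5317, -0.1927, 0.0619]
ee_rot: [3.141, 0.0, -1.361]
force: [0.1, -0.1, -0.1]
width: 0.0004
gripper_force: 0.0
t: 23.35
eef_pos: [0.5319, -0.1926, 0.0594]
ee_rot: [3.142, -0.0, -1.36]
force: [-1.9, 2.3, 6.6]
width: 0.0003
gripper_force: 3.6
```

At +30 the bar rises back only about 1 mm above home after release, which fits a latch with small play. The 6.6 N to move it matches levering about the other latch. I'll compare the unloaded height at -35.

```bash
python3 -m crank '[{"dx":0,"dy":0,"dz":0.006,"twist":0,"grip":-1},{"dx":0.003,"dy":-0.013,"dz":0.01,"twist":0,"grip":-1},{"dx":0.0075,"dy":-0.035,"dz":0.01,"twist":0,"grip":-1},{"dx":0.0125,"dy":-0.056,"dz":0.01,"twist":0,"grip":-1},{"dx":0.0136,"dy":-0.0635,"dz":0.008,"twist":0,"grip":-1}]'; python3 -m crank '[{"dx":0,"dy":0,"dz":-0.002,"twist":0,"grip":-1},{"dx":0,"dy":0,"dz":-0.004,"twist":0,"grip":-1},{"dx":0,"dy":0,"dz":-0.005,"twist":0,"grip":-1},{"dx":0,"dy":0,"dz":-0.006,"twist":0,"grip":-1},{"dx":0,"dy":0,"dz":-0.006,"twist":0,"grip":-1}]'
```

```text
t: 23.77
eef_pos: [0.5465, -0.2587, 0.0676]
ee_rot: [-3.141, -0.001, -1.361]
force: [0.6, -0.3, 0.5]
width: 0.0006
gripper_force: 0.0
t: 24.18
eef_pos: [0.5452, -0.2556, 0.0609]
ee_rot: [3.141, 0.0, -1.36]
force: [-0.3, -0.0, -0.8]
width: 0.0007
gripper_force: 0.0
```

```bash
python3 -m crank '[{"dx":0,"dy":0,"dz":-0.0003,"twist":0,"grip":-1},{"dx":0,"dy":0,"dz":-0.0006,"twist":0,"grip":-1},{"dx":0,"dy":0,"dz":-0.001,"twist":0,"grip":-1},{"dx":0,"dy":0,"dz":-0.001,"twist":0,"grip":-1},{"dx":0,"dy":0,"dz":-0.001,"twist":0,"grip":-1}]'
```

```text
t: 24.6
eef_pos: [0.5454, -0.2561, 0.0601]
ee_rot: [-3.142, -0.0, -1.36]
force: [-0.4, 0.4, -0.1]
width: 0.0002
gripper_force: 0.0
```

```bash
python3 -m crank '[{"dx":0,"dy":0,"dz":-0.0003,"twist":0,"grip":-1},{"dx":0,"dy":0,"dz":-0.0006,"twist":0,"grip":-1},{"dx":0,"dy":0,"dz":-0.001,"twist":0,"grip":-1},{"dx":0,"dy":0,"dz":-0.001,"twist":0,"grip":-1},{"dx":0,"dy":0,"dz":-0.001,"twist":0,"grip":-1}]'
```

```text
t: 25.02
eef_pos: [0.5456, -0.2562, 0.0598]
ee_rot: [-3.141, -0.0, -1.36]
force: [-2.0, 2.4, 6.3]
width: 0.0001
gripper_force: 3.0
```

Both ends sit level, with contact at 0.0596 and 0.0598, and are held down against the springs. Both latches must therefore be over the lugs, with about 1 mm of play. I'm retreating and handing in.

```bash
python3 -m crank '[{"dx":0,"dy":0,"dz":0.006,"twist":0,"grip":-1},{"dx":0,"dy":0,"dz":0.025,"twist":0,"grip":-1},{"dx":0,"dy":0,"dz":0.055,"twist":0,"grip":-1},{"dx":0,"dy":0,"dz":0.085,"twist":0,"grip":-1},{"dx":0,"dy":0,"dz":0.1,"twist":0,"grip":-1}]'; python3 -m crank '[{"dx":0,"dy":0,"dz":0,"twist":0,"grip":-1},{"dx":0,"dy":0,"dz":0,"twist":0,"grip":-1},{"dx":0,"dy":0,"dz":0,"twist":0,"grip":-1},{"dx":0,"dy":0,"dz":0,"twist":0,"grip":-1},{"dx":0,"dy":0,"dz":0,"twist":0,"grip":-1}]'
python3 - <<'E'
from h import *
import cv2
s=arm.get_state();T=wristT(s);c=arm.get_calibration("wrist")
w=cv2.cvtColor(arm.grab_frame("wrist"),cv2.COLOR_RGB2GRAY);cv2.imwrite("pics/w10.png",w)
# plate far-edge width in px gives its height: compare with 80 mm at z=0.05 (home) and 0.064 (up)
a=np.pi/2+s["ee_rot"][2];R=np.array([[np.cos(a),-np.sin(a)],[np.sin(a),np.cos(a)]])
def pr(P):
    p=(np.linalg.inv(T)@np.r_[P,1])[:3];return np.array([c["fx"]*p[0]/p[2]+c["cx"],c["fy"]*p[1]/p[2]+c["cy"]])
for z in (.05,.064):
    q=[pr(np.r_[np.array([.538,-.2216])+R@[x,y],z]).round(1).tolist() for x,y in ((.04,-.096),(-.04,-.096),(.04,.0),(-.04,0))];print(z,q)
for r in (160,180,200,220):
    x=w[r].astype(float);i=np.where(np.abs(np.diff(x))>25)[0];print(r,i.tolist())
E
```

```text
t: 25.43
eef_pos: [0.5468, -0.2569, 0.1631]
ee_rot: [-3.138, -0.002, -1.36]
force: [0.4, -0.4, -0.3]
width: 0.0004
gripper_force: 0.0
t: 25.85
eef_pos: [0.5448, -0.2561, 0.1579]
ee_rot: [3.14, 0.001, -1.361]
force: [-0.3, 0.4, 0.9]
width: 0.0003
gripper_force: 0.0
0.05 [[233.8, 123.7], [327.2, 123.7], [238.3, 228.1], [323.1, 228.0]]
0.064 [[231.5, 125.0], [329.4, 125.0], [236.4, 233.8], [324.9, 233.8]]
160 [224, 225, 277, 278, 337, 338, 463, 464, 465, 466, 468, 469, 471, 472, 473, 476, 477, 478, 485]
180 [103, 104, 143, 225, 226, 279, 329, 330, 336, 337, 338, 456, 457, 459, 461, 464, 465, 466, 467, 475, 476]
200 [124, 125, 127, 129, 130, 131, 132, 133, 226, 227, 271, 272, 273, 290, 291, 292, 298, 328, 335, 336, 448, 449, 451, 453, 455, 456, 457]
220 [66, 67, 68, 84, 85, 227, 228, 271, 272, 273, 290, 291, 299, 325, 327, 334, 335, 441, 442, 445, 446, 448, 449]
```

```bash
python3 -c "
from station import arm;print(arm.job_done())"
```

```text
the job is handed in; nothing more can be done
None
```

The top plate is set over both guide pins, released, and pressed down to its stop, and I handed the job in at about 26 s. After release it sat level to about 0.3 mm, roughly 1 mm above the stop, and was held at both ends, so I take both latches as snapped; I judged this by touch, not from a picture. The highest force I read was about 25 N.

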